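# Sniff the cooker's gas union for a leak

## Task

Turn the cooker's gas tap fully on, so that its lever lies in line with the pipe. Then take the leak detector from its cradle and hold its sensing tip steady for a good three seconds, pointed at the middle of the big hexagonal union nut between tap and cooker, about a finger's width from it; the detector must not touch the cooker or its pipework. Lay the detector back in its cradle as it lay before, right way up with the tip at the same end, leave the tap on and let go; do not disturb the other things on the worktop.

Things in the scene. Friction and masses are not known exactly. Their poses are not given: they have to be found in the camera images.
- cooker: Fixed steel single-burner cooker, 170 (x) x 190 (y) mm, top 64 mm, pan support 93 mm high. Origin on the worktop under its middle; x to its back, y left, z up. A gas pipe runs from its right side along -y, 60 mm high, 20 mm in front of the origin: union nut, copper pipe, brass tap (25 mm thick), copper pipe bent down into the worktop at y -266. In front of the pipe is only the lever.
- union_nut (a point): Centre of the big brass hexagonal union nut, 130 mm to the -y side of the cooker's origin, 60 mm above the worktop; it is 24 mm long along the pipe (cooker's y) and its surface is 14 to 16 mm from this point: the thickest thing on the pipe. Cooker's axes.
- gas_lever (a joint): Angle of the tap's lever (rad) about the vertical through lever_pivot: 0 = closed, across the pipe, pointing to the cooker's front (-x); grows counter-clockwise seen from above to 1.571 = fully on, at its stop, in line with the pipe, pointing away from the cooker (-y). Friction 0.12 N m, no spring: stays where left; can be pushed from the side.
- lever_pivot (a point): Lever's axis at mid-height of the lever, 92 mm above the worktop, 195 mm to the -y side and 20 mm in front of the cooker's origin (65 mm from the nut). The stub on top reaches 98 mm.
- lever_end (a point): Free end of the lever, 75 mm from lever_pivot, 92 mm above the worktop. The outer 50 mm are a grey plastic sleeve 17 mm wide, 12 mm thick (86 to 98 mm above the worktop).
- cradle: Fixed white plastic cradle: base plate 150 (x) x 64 (y) x 8 mm with two saddles, each 14 mm long in x, centred 45 mm either side of the middle; between them a free gap 76 mm long for the fingers. Origin under the middle of the plate, on the worktop; x along the detector as it lies.
- cradle_seat (a point): Middle of the cradle at the height of the saddles' seats, 22 mm above the worktop; cradle's axes. The saddle cheeks are 44 mm apart (4 mm play each side of the detector), flare outward above 38 mm and end 49 mm above the worktop. Seats are open at both ends.
- detector: Hand-held leak detector, 194 mm long, 0.16 kg: grey body 120 (x) x 36 (y) x 30 mm (z) with display on top, black taper, 9 mm steel probe, 16 mm sensing head. Origin at the middle of the body's underside; x points to the head, z up; long axis 15 mm above the origin. Starts in the cradle, origin at cradle_seat, axes parallel. Grip it across y at the middle, between the saddles, from above.
- detector_tip (a point): Middle of the sensing head's front face, 134 mm ahead of the detector's origin along x and 15 mm above its underside, on the long axis; detector's axes.
- mug_1: White mug, 80 mm wide, 91 mm high, with handle; bystander on the far side. Origin at its foot.
- kettle: Grey camp kettle, 150 x 161 mm, 193 mm high with its bail handle; bystander at the far right. Origin at its foot.
- spanner: Steel spanner lying flat in front of the cooker; bystander. Origin at its underside.
Things that resemble listed ones, but are neither listed nor needed, are in the scene too. Of the things that look like the detector, the larger one is meant.

How it is judged:
On the way, in this order (a step that is already met when the one before it is completed fails the run):
1. the gas tap is on (lever at 1.35 rad or more) (value of joint gas_lever above 1.35 rad), for 0.2 s.
2. with the tap on, the detector is held still for 2 s, the nut's centre 16 to 45 mm ahead of its tip and within 13 mm of its long axis sideways and in height (value of joint gas_lever above 1.35 rad and x of union_nut in the frame of detector_tip between 0.016 and 0.045 m and y of union_nut in the frame of detector_tip between -0.013 and 0.013 m and z of union_nut in the frame of detector_tip between -0.013 and 0.013 m and linear speed of detector below 0.02 m/s and angular speed of detector below 0.15 rad/s), for 2 s.
At the end, for the whole second after the job is handed in: The tap is still on (lever at 1.35 rad or more) and the detector lies at rest in its cradle, upright, tip at the same end: origin within 15 mm of the seat's middle lengthwise, 6 mm sideways, -4 to +5 mm in height, within 0.08 rad of the cradle's axis (value of joint gas_lever above 1.35 rad and x of detector in the frame of cradle_seat between -0.015 and 0.015 m and y of detector in the frame of cradle_seat between -0.006 and 0.006 m and z of detector in the frame of cradle_seat between -0.004 and 0.005 m and x of detector_tip in the frame of cradle_seat above 0.1 m and angle between the x axis of detector and the x axis of cradle, either way round below 0.08 rad and angle between detector's own z axis and vertical below 0.08 rad and linear speed of detector below 0.01 m/s and angular speed of detector below 0.1 rad/s); the robot touches nothing.
It fails at once if the detector touches the cooker or its pipework (more than 1 N) (contact force between detector and cooker above 1 N).
It fails at once if mug, kettle or spanner shifted by more than 30 mm (distance of any of mug_1, kettle, spanner from where it was at the start of the episode above 0.03 m).
It also fails if it takes over 72 s, if anything falls off the work surface, if the arm or the gripper's body presses on something with over 40 N, if the wrist force passes 120 N, or if a joint passes its speed limit or range.

## Robot

A 6-joint arm with a two-finger parallel gripper is mounted at the origin on a cart in front of the work surface, level with it; the furniture and walls round the work are solid. World frame = base frame: x ahead of the robot, y to its left, z up, the work surface at z = 0. Lengths are in m, angles in rad, forces in N, time in s.
With the tool pointing down it reaches from about 0.25 to 0.725 m from the base axis. Payload 4 kg.
Tool frame: the origin (TCP) lies midway between the tips of the shut fingers; the grasp point (between the pads) lies grip_point_offset behind it (grip_point_offset is the distance from the TCP to the grasp point, in m); z points along the fingers, y is the line along which they close (so a half turn about z gives the same grasp; the last joint's range is limited). The gripper opens to 85 mm and grips with 20 to 120 N. Pads are 22 mm wide; open, the fingers measure 114 mm over their backs; the gripper's body (76 mm by 85 mm) begins 54 mm behind the grasp point. The pads swing forward as they close: fully open they stand 13 mm farther back than shut.
Start: joints at [-1.262, 0.241, 0.005, 1.335, 0, 1.571], TCP at [0.152, -0.476, 0.231] pointing down, gripper open.
Joint ranges: [-2.72, 2.72], [-1.05, 1.87], [-1.09, 1.28], [-1.99, 2.15], [-1.42, 1.44], [-3.14, 3.14]. Speed limits (rad/s): [2.79, 2.79, 3.14, 3.14, 3.14, 3.14].

## Interface

Orientations are given as a unit quaternion [x, y, z, w].
In Python, from workcell import * gives the robot as it stands. The module is installed in compiled form; this text tells all that it offers.
- The arm moves only by the tool arm_command, never from a script. Its arguments are lists of equal length, an entry for each row: "slide": the shift along the tool's x, y, z in cm, a list of three; "spin": the turn about the tool's z in degrees. A call has exactly 5 rows; each row is the pose to reach, as a shift and turn from the pose commanded when the call began, along the tool's axes at that moment; what a row does not reach only later rows make up. A row lasts 1/8 s, in which the tool goes at most 62.5 mm and 10.7 degrees, less where a joint would pass 70% of its speed; a pose out of reach is approached as far as the arm can. A call with a gripper value outside its range is refused whole. "jaw" is the finger opening in cm, from 0 to 8.54, set as the call begins (left out, the last holds). The fingers move at their own pace and stop on an object; the grip force is fixed at half the most. Time passes only in rows, so rows that repeat a pose let the fingers close, or fill a call up. It gives the time, the measured TCP pose, the force, the opening and the grip force at its end, in the units of the state.
- get_obs(): the state, without advancing time (a new reading comes with each control period).
- camera(name): name is "side" or "top"; returns a dict with "pixels" (384x512x3 uint8, red, green, blue), "range_z" (384x512 float32, m along the optical axis (not along the pixel's ray), 0 where there is no reading), "intrinsics" (3x3 intrinsics, pixels), "rvec" (rotation vector, rad) and "tvec" (3), from world to camera coordinates, as OpenCV has them. Camera axes: x right, y down, z forward; pixel columns grow to the right and rows downward; lengths in m; the calibration is good to about 2 mm. A picture is of the moment at which its call begins.
- job_done(): hands the job in; it is judged then, once.
Trained networks look in a picture, given as the dict that the camera call returned (one of the last four; its "shot" number tells which), for a name from the list of things; names that differ only in an ending like _2 or _b are one class to them, and where a whole thing is asked for, a point or a joint stands for the part that bears it (a point fixed in the world has none). Each returns a list of dicts, best first, with "confidence" (0 to 1); they miss things now and then, are a little off and sometimes report something else, mostly with a low value. They report only what shows in the picture. A call takes as long as a camera call. They do not tell look-alikes from the thing itself.
- recognise(picture, thing): "centre" ([column, row] in pixels, amid what is visible of it).
- landmark_of(picture, thing): "centre" ([column, row] in pixels: a listed point, or the origin of a listed thing).
The state is a dict: "clock": time; "joint_pos": joint angles; "joint_vel": joint speeds; "tau": joint torques, N m; "eef_pos": TCP position; "tool_rot": TCP orientation; "ft_force": force on the tool from outside, world axes, zero at the start; "ft_torque": the same for the moment, N m; "grip_width": finger opening in m; "grasp_force": force on a finger pad.
Only numpy, scipy, OpenCV 4.12 (cv2) and the standard library are available. Lean on these libraries where they do the work, as an engineer would, in place of code of your own. Each camera call takes 0.05 s, during which the arm holds its last target. There are 200 camera calls.

## Working session

There is one attempt and no reset: what is moved stays moved. The work goes in short steps, Python scripts to look and compute and a tool call to move; the robot and the scene stay as the last step left them, time stands still between calls to the robot, and variables do not carry over. Pictures are saved under pics/ and viewed, at most 10 in all, crops included, and the job is handed in when it is done.

Besides the shell and the picture viewer there is one more tool, called after ">>>" as name(argument=value, ...), one argument or row to a line, values as JSON. arm_command: Moves the arm, as the interface text tells. Its arguments: {"type":"object","properties":{"slide":{"type":"array","items":{"type":"array","items":{"type":"number"}}},"spin":{"type":"array","items":{"type":"number"}},"jaw":{"type":"number"}},"required":["slide","spin"]}

```bash
mkdir -p pics; cat > h.py <<'E'
from workcell import *
import numpy as np, cv2
from scipy.spatial.transform import Rotation as R
def P(c): return R.from_rotvec(np.ravel(c["rvec"])).as_matrix(), np.ravel(c["tvec"])
def unproj(c,u,v,d):
    Rm,t=P(c);return Rm.T@(np.linalg.inv(c["intrinsics"])@[u*d,v*d,d]-t)
def depth_at(c,u,v):
    z=c["range_z"][int(v)-1:int(v)+2,int(u)-1:int(u)+2];z=z[z>0];return np.median(z) if len(z) else 0
def onplane(c,u,v,h):
    Rm,t=P(c);o=-Rm.T@t;r=Rm.T@np.linalg.inv(c["intrinsics"])@[u,v,1];return o+r*(h-o[2])/r[2]
def tri(c1,p1,c2,p2):
    M=[]
    for c in(c1,c2):
        Rm,t=P(c);M.append(c["intrinsics"]@np.c_[Rm,t])
    X=cv2.triangulatePoints(M[0],M[1],np.float64(p1),np.float64(p2));return (X[:3]/X[3]).ravel()
def save(c,n,box=None,s=1):
    im=c["pixels"][:,:,::-1]
    if box:im=im[box[1]:box[3],box[0]:box[2]]
    cv2.imwrite("pics/"+n,cv2.resize(im,None,fx=s,fy=s,interpolation=cv2.INTER_CUBIC))
E
python3 - <<'E'
from h import *
np.set_printoptions(precision=3,suppress=True)
o=get_obs();print(o["eef_pos"],o["tool_rot"],o["clock"],globals().get("grip_point_offset"))
T=camera("top");S=camera("side");save(T,"t0.png",s=1.5);save(S,"s0.png",s=1.5)
print(-P(T)[0].T@P(T)[1],-P(S)[0].T@P(S)[1])
for n in["union_nut","lever_pivot","lever_end","cradle","cradle_seat","detector","detector_tip","cooker","spanner","mug_1","kettle"]:
    a={}
    for k,c in(("T",T),("S",S)):
        a[k]=landmark_of(c,n)
        for d in a[k][:4]:
            u,v=d["centre"];z=depth_at(c,u,v) if 0<u<511 and 0<v<383 else 0
            print(n,k,np.round(d["centre"],1),round(d["confidence"],2),unproj(c,u,v,z) if z else "")
    if a["T"] and a["S"]: print("   tri",tri(T,a["T"][0]["centre"],S,a["S"][0]["centre"]))
E
```

```text
[ 0.152 -0.476  0.23 ] [ 0.988  0.154 -0.    -0.001] 0.0 0.0187
[ 0.316 -0.043  1.358] [ 0.31  -1.038  0.689]
union_nut T [204.7 176.7] 0.68 [0.61  0.098 0.073]
union_nut S [268.7 164.8] 0.65 [0.616 0.097 0.072]
   tri [0.614 0.098 0.071]
lever_pivot T [221.5 173. ] 0.73 [0.621 0.046 0.071]
lever_pivot S [275.9 167.7] 0.62 [0.62  0.033 0.094]
lever_pivot S [258.9 165.2] 0.38 [0.596 0.135 0.054]
   tri [0.62  0.044 0.088]
lever_end T [229.1 199.7] 0.56 [0.549 0.027 0.001]
lever_end S [253.1 172. ] 0.51 [0.551 0.021 0.098]
   tri [0.542 0.021 0.097]
cradle T [318.2 224.9] 0.75 [ 0.455 -0.249  0.05 ]
cradle S [247.9 265.8] 0.83 [ 0.465 -0.281  0.03 ]
   tri [ 0.465 -0.256  0.009]
cradle_seat T [321.7 218.8] 0.79 [ 0.473 -0.26   0.055]
cradle_seat T [344.3 156.5] 0.2 [ 0.654 -0.328  0.114]
cradle_seat S [248.3 261.4] 0.85 [ 0.467 -0.279  0.041]
   tri [ 0.473 -0.264  0.028]
detector T [321.3 220.4] 0.95 [ 0.469 -0.259  0.053]
detector T [278.5 230.7] 0.54 [ 0.445 -0.129  0.   ]
detector S [222.8 241.1] 0.78 [ 0.431 -0.149  0.009]
detector S [250.7 261.5] 0.68 [ 0.472 -0.28   0.041]
   tr
[... 195 characters left out ...]

detector_tip S [196.8 221.1] 0.58 [ 0.379 -0.053  0.014]
   tri [ 0.598 -0.257  0.043]
cooker T [166.5 179. ] 0.9 [0.601 0.212 0.091]
cooker S [257.7 167.3] 0.59 [0.592 0.134 0.048]
   tri [ 0.619  0.232 -0.005]
spanner T [191.5 258.3] 0.62 [0.363 0.147 0.008]
spanner S [185.7 187.1] 0.71 [0.37  0.147 0.007]
   tri [0.367 0.147 0.006]
mug_1 T [281.9 151.4] 0.71 [ 0.705 -0.148  0.007]
mug_1 S [332.2 227.5] 0.56 [ 0.701 -0.195  0.031]
   tri [ 0.715 -0.151 -0.005]
kettle T [345.2 153.4] 0.82 [ 0.663 -0.33   0.116]
kettle S [354.5 275.1] 0.96 [ 0.616 -0.488  0.145]
kettle S [329.  229.4] 0.47 [ 0.702 -0.175  0.011]
kettle S [251.5 267. ] 0.3 [ 0.477 -0.264  0.01 ]
   tri [ 0.691 -0.354  0.014]
```

View pics/t0.png

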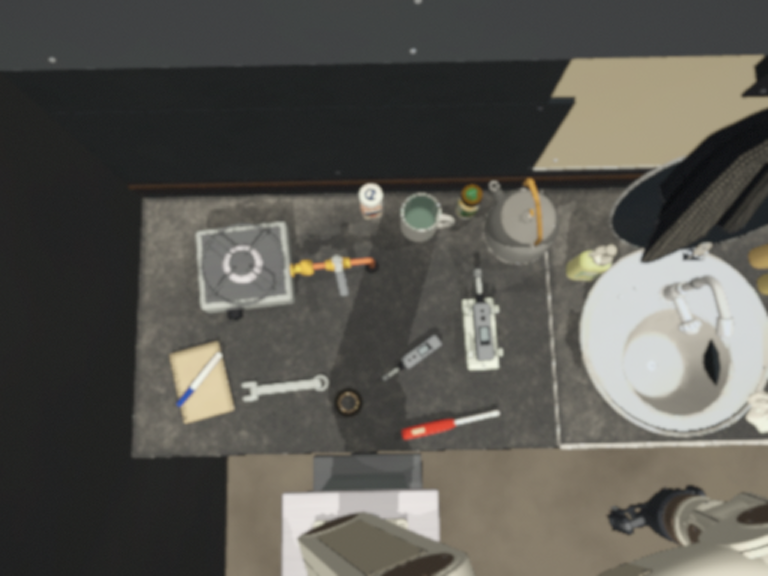

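View pics/s0.png

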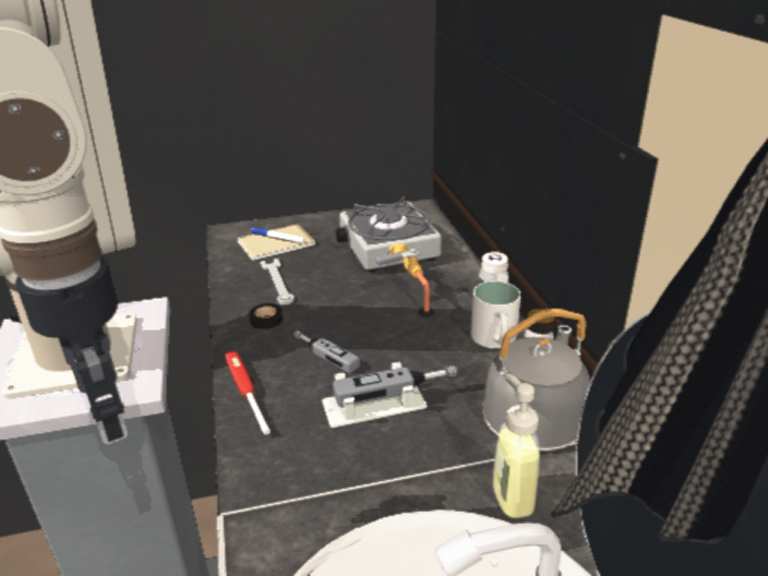

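The top view (768 px wide) shows:
- The cooker is at (245,265), the nut at (304,268), and the tap with its lever at (340,265) to (345,292).
- The detector lies in its cradle at (481,330) with the tip up (+x). The small look-alike at (413,356) is loose on the worktop.
- The spanner is at (285,387).

The side view agrees. Next I'll refine the axes from depth.

```bash
cat > cl.py <<'E'
from h import *
def cloud(c):
    v,u=np.mgrid[0:384,0:512];z=c["range_z"];Rm,t=P(c)
    p=np.stack([u*z,v*z,z],-1).reshape(-1,3)@np.linalg.inv(c["intrinsics"]).T
    return (p-t)@Rm, c["pixels"].reshape(-1,3).astype(int), z.ravel()>0
def sel(c,lo,hi):
    p,k,m=cloud(c);m&=((p>lo)&(p<hi)).all(1);return p[m],k[m]
def axis(p):
    c=np.median(p,0);q=p[:,:2]-p[:,:2].mean(0);w=np.linalg.svd(q,full_matrices=0)[2][0];return p.mean(0),np.degrees(np.arctan2(w[1],w[0]))%180
E
python3 - <<'E'
from cl import *
np.set_printoptions(precision=3,suppress=True)
T=camera("top");S=camera("side")
for n,c in(("T",T),("S",S)):
    p,k=sel(c,[.5,-.06,.02],[.68,.15,.12]); sat=k.max(1)-k.min(1)
    q=p[sat>70]; print(n,"pipe",len(q),axis(q),q.min(0),q.max(0))
    q=p[(sat<50)&(p[:,1]<.06)&(p[:,2]>.075)]; print(n,"lever",len(q),axis(q) if len(q)>3 else"",q.min(0),q.max(0))
    p,k=sel(c,[.36,-.33,.044],[.54,-.2,.06]); print(n,"det body",len(p),axis(p),p.min(0),p.max(0))
    p,k=sel(c,[.535,-.3,.025],[.64,-.22,.06]); print(n,"probe",len(p),axis(p),p.min(0),p.max(0))
    p,k=sel(c,[.45,.1,.05],[.75,.36,.075]); r=cv2.minAreaRect(np.float32(p[:,:2]));print(n,"cooker",len(p),r)
    p,k=sel(c,[.36,-.33,.004],[.57,-.2,.012]);q=p[k.min(1)>110];r=cv2.minAreaRect(np.float32(q[:,:2]));print(n,"cradle base",len(q),r)
# pixel networks averaged over a few pictures
import collections
A=collections.defaultdict(list)
for i in range(4):
    c1=T if i==0 else camera("top");c2=S if i==0 else camera("side")
    for n in["union_nut","lever_pivot","lever_end","cradle_seat","detector_tip","detector"]:
        a=landmark_of(c1,n);b=landmark_of(c2,n)
        if a and b:
            best=None
            for x in a[:2]:
                for y in b[:2]:
                    t=tri(c1,x["centre"],c2,y["centre"])
                    if n.startswith(("det","cra")) and t[1]>-.2: continue
                    A[n].append(t) if best is None else 0;best=1
for n in A:print(n,np.median(A[n],0),len(A[n]))
E
```

```text
T pipe 256 (array([0.611, 0.064, 0.067]), np.float64(95.74371923848913)) [ 0.594 -0.036  0.046] [0.625 0.137 0.08 ]
T lever 145 (array([0.582, 0.029, 0.096]), np.float64(12.01073482286111)) [0.543 0.013 0.087] [0.625 0.043 0.105]
T det body 504 (array([ 0.471, -0.262,  0.051]), np.float64(1.9861047186982148)) [ 0.409 -0.297  0.044] [ 0.54  -0.227  0.06 ]
T probe 88 (array([ 0.57 , -0.258,  0.043]), np.float64(2.499222596176452)) [ 0.536 -0.269  0.035] [ 0.602 -0.25   0.053]
T cooker 2904 ((0.6084240078926086, 0.2128065824508667), (0.1970163732767105, 0.22616495192050934), 5.720592021942139)
T cradle base 332 ((0.47548583149909973, -0.26688623428344727), (0.1683475524187088, 0.07778103649616241), 2.747034788131714)
S pipe 244 (array([0.615, 0.033, 0.062]), np.float64(96.29637663647394)) [ 0.583 -0.041  0.02 ] [0.63  0.141 0.099]
S lever 142 (array([0.583, 0.025, 0.094]), np.float64(11.88205068162577)) [0.545 0.012 0.081] [0.628 0.044 0.1  ]
S det body 697 (array([ 0.472, -0.266,  0.05 ]), np.float64(1.7123077607095638)) [ 0.412 -0.297  0.044] [ 0.539 -0.226  0.055]
S probe 168 (array([ 0.57 , -0.262,  0.04 ]), np.float64(3.823459410905002)) [ 0.535 -0.27   0.03 ] [ 0.606 -0.249  0.048]
S cooker 1382 ((0.6089174151420593, 0.21119216084480286), (0.1997055858373642, 0.22163112461566925), 0.297281414270401)
S cradle base 702 ((0.4716477394104004, -0.2631957530975342), (0.14927136898040771, 0.0666215568780899), 0.5025871992111206)
union_nut [0.605 0.096 0.062] 4
lever_pivot [0.618 0.047 0.092] 4
lever_end [0.54  0.016 0.101] 4
cradle_seat [ 0.471 -0.261  0.031] 4
detector_tip [ 0.596 -0.253  0.044] 4
detector [ 0.471 -0.26   0.025] 4
```

>>> arm_command(
  slide=[
    [4.1,-2.9,0],
    [8.2,-5.8,0],
    [12.3,-8.6,0],
    [16.4,-11.5,0],
    [20.5,-14.4,0],
  ],
  spin=[3,6.5,10,13,15.4],
  jaw=0,
)

```text
clock: 4.62
eef_pos: [0.3043, -0.2756, 0.2315]
tool_rot: [1.0, 0.019, 0.0, 0.0]
ft_force: [1.0, -1.0, -0.1]
grip_width: 0.0002
grasp_force: 0.0
```

```bash
cat > go.py <<'E'
from cl import *
np.set_printoptions(precision=3,suppress=True)
def go(*pts):
    o=get_obs();Rm=R.from_quat(o["tool_rot"]).as_matrix();p=np.array(o["eef_pos"])
    print("t",o["clock"],"tcp",p,"psi",np.degrees(np.arctan2(Rm[1,0],Rm[0,0])),"tilt",Rm[2,2],"w",o["grip_width"],"F",np.array(o["ft_force"]))
    for q in pts: print("  ",np.round((Rm.T@(np.array(q)-p))*100,2))
piv=np.array([.616,.038]);th=5.9
def arc(deg,r=.055,s=.023,z=.082):
    f=np.radians(180+th+deg);return [*(piv+r*np.array([np.cos(f),np.sin(f)])+s*np.array([np.sin(f),-np.cos(f)])),z]
E
python3 -c "
from go import *
go([.561,.061,.231],[.561,.061,.082])"
```

```text
t 4.625 tcp [ 0.304 -0.276  0.232] psi 2.1907362277371836 tilt -0.9999996506493927 w 0.0001936517890966337 F [ 1.012 -1.013 -0.13 ]
   [ 26.94 -32.65   0.05]
   [ 26.93 -32.66  14.95]
```

>>> arm_command(
  slide=[
    [3.5,-4.2,0],
    [7,-8.4,0],
    [10.5,-12.7,0],
    [14,-17,0],
    [17.5,-21.2,0],
  ],
  spin=[0,0,0,0,0],
)

```text
clock: 5.25
eef_pos: [0.4709, -0.0564, 0.2316]
tool_rot: [1.0, 0.02, 0.0, 0.0]
ft_force: [0.4, -1.2, -0.0]
grip_width: -0.0004
grasp_force: 0.0
```

>>> arm_command(
  slide=[
    [3.2,-3.8,0],
    [6.4,-7.7,0],
    [9.4,-11.4,0],
    [9.4,-11.4,4],
    [9.4,-11.4,8],
  ],
  spin=[0,0,0,0,0],
)

```text
clock: 5.88
eef_pos: [0.5613, 0.0426, 0.1505]
tool_rot: [0.999, 0.035, 0.0, -0.007]
ft_force: [-0.2, -0.4, 0.1]
grip_width: 0.0
grasp_force: 0.0
```

```bash
python3 -c "
from go import *
S=camera('side');save(S,'s1.png',(180,110,350,230),4)
go([.561,.061,.082],*[arc(a) for a in (10,20,30,40,50,60,70,80,85,90)])
T=camera('top');S=camera('side')
for c in(T,S):
    p,k=sel(c,[.5,-.06,.02],[.68,.15,.12]); sat=k.max(1)-k.min(1);q=p[sat>70]
    a=np.radians(5.9);v=q[:,:2]-piv;yy=-(v@[np.sin(a),-np.cos(a)])
    for b in np.arange(-.08,.11,.008):
        m=(yy>b)&(yy<b+.008)
        if m.sum()>2: print(round(b,3),m.sum(),q[m].min(0),q[m].max(0),(v[m]@[np.cos(a),np.sin(a)]).mean())
"
```

```text
t 5.925 tcp [0.557 0.042 0.144] psi 3.9397782580918808 tilt -0.9998515474755751 w 2.55523497408384e-05 F [-2.291  0.257 -4.156]
   [ 0.59 -1.77  6.24]
   [ 0.06 -0.21  6.23]
   [-0.04  0.82  6.21]
   [0.03 1.86 6.2 ]
   [0.29 2.87 6.18]
   [0.72 3.81 6.16]
   [1.3  4.67 6.15]
   [2.03 5.42 6.13]
   [2.87 6.02 6.11]
   [3.33 6.27 6.1 ]
   [3.81 6.47 6.1 ]
-0.08 6 [ 0.617 -0.039  0.033] [ 0.621 -0.036  0.063] -0.004576652883451044
-0.072 12 [ 0.618 -0.033  0.021] [ 0.625 -0.027  0.067] -0.0025976064520746942
-0.064 7 [ 0.617 -0.024  0.061] [ 0.625 -0.017  0.069] -0.000904336350882075
-0.056 10 [ 0.615 -0.017  0.057] [ 0.626 -0.011  0.068] -0.0014260221219401386
-0.048 6 [ 0.615 -0.008  0.058] [ 0.622 -0.002  0.065] -0.0017988775514416937
-0.04 8 [ 0.614 -0.002  0.061] [0.622 0.005 0.067] -0.0016557780922320615
-0.08 28 [ 0.62  -0.041  0.022] [ 0.626 -0.034  0.06 ] -0.00041344114614287755
-0.072 15 [ 0.62  -0.034  0.022] [ 0.628 -0.026  0.065] 0.0005731928820973001
-0.064 6 [ 0.62  -0.024  0.061] [ 0.625 -0.018  0.065] 0.0002519332334282173
-0.056 7 [ 0.618 -0.017  0.057] [ 0.626 -0.012
[... 473 characters left out ...]
8 [0.583 0.035 0.062] [0.611 0.043 0.098] -0.010315153581248494
0.008 4 [0.608 0.047 0.063] [0.61  0.053 0.069] -0.0057921633149540875
0.016 3 [0.609 0.054 0.067] [0.613 0.059 0.068] -0.003015246234815295
0.048 16 [0.606 0.086 0.066] [0.621 0.094 0.074] 0.002636471086151987
0.056 13 [0.6   0.093 0.065] [0.623 0.1   0.075] -0.0017857381445678154
0.064 10 [0.597 0.101 0.061] [0.619 0.109 0.075] -0.0036119118226230094
0.072 5 [0.599 0.11  0.064] [0.619 0.114 0.073] 0.0005424641577921055
0.08 3 [0.602 0.12  0.062] [0.612 0.124 0.068] -0.0005420531702716924
0.088 6 [0.598 0.129 0.045] [0.604 0.133 0.06 ] -0.0055797575345020965
0.096 8 [0.599 0.133 0.044] [0.622 0.139 0.061] -0.0018548751278295748
```

View pics/s1.png

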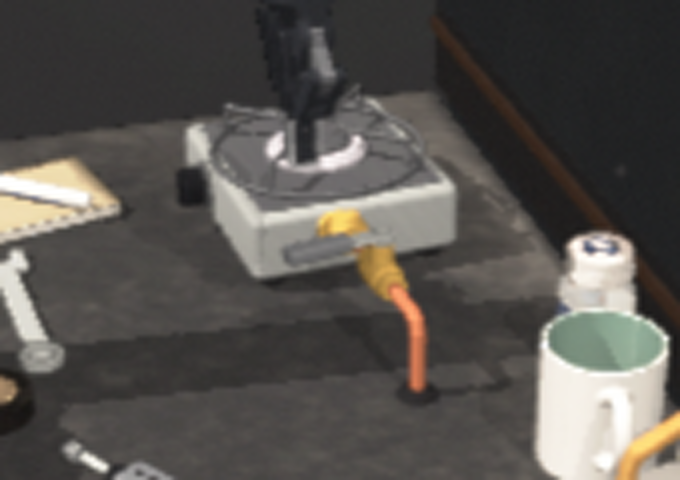

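```bash
python3 -c "
from go import *
go();o=get_obs();print(np.array(o['joint_pos']),np.array(o['joint_vel']))
"
```

```text
t 6.025 tcp [0.558 0.042 0.149] psi 3.9081277545638287 tilt -0.9998809253676493 w -0.00013535091712970544 F [ 0.119 -0.421  0.095]
[0.067 0.41  0.026 1.193 0.014 3.141] [-0.004 -0.041  0.075  0.018  0.001 -0.001]
```

The picture shows the closed gripper above the tap and the lever still across the pipe at crop (335,248). Joint 6 is at its limit, so I'll use the half-turned orientation.

>>> arm_command(
  slide=[
    [0,0,-1],
    [0,0,-1],
    [0,0,-1],
    [0,0,-1],
    [0,0,-1],
  ],
  spin=[-10,-20,-30,-40,-50],
)

```text
clock: 6.65
eef_pos: [0.5619, 0.0417, 0.1643]
tool_rot: [0.89, 0.456, 0.005, -0.006]
ft_force: [0.7, -0.4, -0.5]
grip_width: 0.0001
grasp_force: 0.0
```

>>> arm_command(
  slide=[
    [0,0,0],
    [0,0,0],
    [0,0,0],
    [0,0,0],
    [0,0,0],
  ],
  spin=[-10,-20,-30,-40,-50],
)

```text
clock: 7.28
eef_pos: [0.5619, 0.0418, 0.1643]
tool_rot: [0.614, 0.789, 0.007, -0.003]
ft_force: [0.5, 0.2, -1.1]
grip_width: 0.0002
grasp_force: 0.0
```

>>> arm_command(
  slide=[
    [0,0,0],
    [0,0,0],
    [0,0,0],
    [0,0,0],
    [0,0,0],
  ],
  spin=[-10,-20,-30,-40,-50],
)

```text
clock: 7.9
eef_pos: [0.5619, 0.0417, 0.1643]
tool_rot: [0.223, 0.975, 0.007, -0.0]
ft_force: [0.3, -0.0, 0.1]
grip_width: -0.0001
grasp_force: 0.0
```

>>> arm_command(
  slide=[
    [0,0,0],
    [0,0,0],
    [0,0,0],
    [0,0,0],
    [0,0,0],
  ],
  spin=[-10,-20,-29,-29,-29],
)

```text
clock: 8.52
eef_pos: [0.5612, 0.0418, 0.1627]
tool_rot: [-0.024, 1.0, 0.007, 0.001]
ft_force: [0.4, 0.4, 1.0]
grip_width: -0.0
grasp_force: 0.0
```

```bash
python3 -c "
from go import *
go([.561,.066,.16],[.561,.066,.083],*[arc(a) for a in (10,20,30,40,50,60,70,80,85,90)])
"
```

```text
t 8.525 tcp [0.561 0.042 0.163] psi -177.2355993893988 tilt -0.9998959825221297 w -6.932999936880106e-06 F [0.392 0.422 0.989]
   [-0.1   2.41  0.31]
   [-0.08  2.3   8.01]
   [0.44 0.23 8.08]
   [ 0.52 -0.81  8.06]
   [ 0.42 -1.84  8.05]
   [ 0.14 -2.84  8.03]
   [-0.3  -3.78  8.02]
   [-0.9  -4.63  8.01]
   [-1.65 -5.35  8.  ]
   [-2.5  -5.94  7.99]
   [-2.96 -6.18  7.99]
   [-3.45 -6.38  7.99]
```

>>> arm_command(
  slide=[
    [0,2.4,0],
    [0,2.4,2],
    [0,2.4,4],
    [0,2.4,6],
    [0,2.4,8],
  ],
  spin=[0,0,0,0,0],
)

```text
clock: 9.15
eef_pos: [0.5595, 0.067, 0.0816]
tool_rot: [-0.024, 1.0, 0.007, 0.0]
ft_force: [0.2, -0.2, -0.0]
grip_width: 0.0003
grasp_force: 0.0
```

```bash
python3 -c "
from go import *
go(*[arc(a) for a in (10,20,30,40,50,60,70,80,85,90)])
"
```

```text
t 9.15 tcp [0.56  0.067 0.082] psi -177.20093921148347 tilt -0.999898514265248 w 0.00031462380432340637 F [ 0.159 -0.156 -0.007]
   [ 0.38 -2.18 -0.07]
   [ 0.46 -3.21 -0.08]
   [ 0.36 -4.25 -0.1 ]
   [ 0.09 -5.25 -0.11]
   [-0.36 -6.19 -0.13]
   [-0.96 -7.03 -0.14]
   [-1.7  -7.76 -0.15]
   [-2.56 -8.35 -0.16]
   [-3.02 -8.59 -0.16]
   [-3.5  -8.79 -0.16]
```

>>> arm_command(
  slide=[
    [0.2,-1,0],
    [0.4,-2.2,0],
    [0.45,-3.2,0],
    [0.4,-4.2,0],
    [0.1,-5.2,0],
  ],
  spin=[0,0,0,0,0],
)

```text
clock: 9.78
eef_pos: [0.5609, 0.0144, 0.0815]
tool_rot: [-0.025, 1.0, 0.007, -0.0]
ft_force: [-0.8, 2.6, 0.8]
grip_width: -0.0001
grasp_force: 1.1
```

>>> arm_command(
  slide=[
    [-0.45,-1,0],
    [-1.05,-1.8,0],
    [-1.8,-2.5,0],
    [-2.65,-3.1,0],
    [-3.1,-3.4,0],
  ],
  spin=[0,0,0,0,0],
)

```text
clock: 10.4
eef_pos: [0.5938, -0.018, 0.08]
tool_rot: [-0.025, 1.0, 0.007, -0.001]
ft_force: [-1.6, 1.7, -0.5]
grip_width: 0.0002
grasp_force: 1.0
```

```bash
python3 -c "
from go import *
go(*[arc(a) for a in (80,85,90)])
T=camera('top');S=camera('side');save(S,'s2.png',(180,110,350,230),4)
for c in(T,S):
    p,k=sel(c,[.57,-.06,.078],[.66,.035,.102]); sat=k.max(1)-k.min(1);q=p[(sat<50)&(k.mean(1)>60)];print(len(q),axis(q) if len(q)>5 else 0, q.min(0),q.max(0))
"
```

```text
t 10.4 tcp [ 0.594 -0.018  0.08 ] psi -177.11922929133226 tilt -0.9999043225736846 w 0.0001795199261934969 F [-1.618  1.695 -0.466]
   [ 0.45  0.3  -0.19]
   [-0.01  0.07 -0.2 ]
   [-0.49 -0.13 -0.2 ]Traceback (most recent call last):
  File "<string>", line 6, in <module>
    p,k=sel(c,[.57,-.06,.078],[.66,.035,.102]); sat=k.max(1)-k.min(1);q=p[(sat<50)&(k.mean(1)>60)];print(len(q),axis(q) if len(q)>5 else 0, q.min(0),q.max(0))
                                                                                                                                            ~~~~~^^^
    return umr_minimum(a, axis, None, out, keepdims, initial, where)
ValueError: zero-size array to reduction operation minimum which has no identity
```

View pics/s2.png

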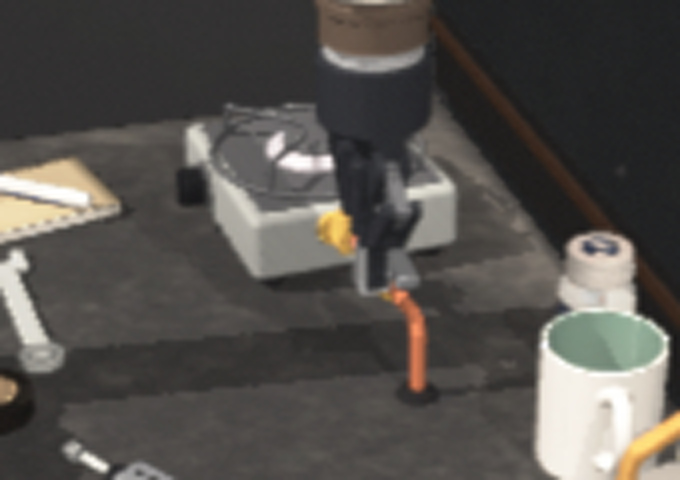

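The picture shows the lever swung round and mostly hidden behind the fingers at about (385,270). I'll push gently on toward the stop.

>>> arm_command(
  slide=[
    [-0.3,-0.1,0],
    [-0.6,-0.2,0],
    [-0.8,-0.2,0],
    [-0.9,-0.2,0],
    [-0.9,-0.2,0],
  ],
  spin=[0,0,0,0,0],
)

```text
clock: 11.12
eef_pos: [0.6016, -0.0191, 0.0803]
tool_rot: [-0.025, 1.0, 0.007, -0.001]
ft_force: [-4.8, -0.3, 1.8]
grip_width: -0.0001
grasp_force: 2.6
```

>>> arm_command(
  slide=[
    [-0.1,0,0],
    [-0.2,0,0],
    [-0.3,0,0],
    [-0.3,0,0],
    [-0.3,0,0],
  ],
  spin=[0,0,0,0,0],
)

```text
clock: 11.75
eef_pos: [0.6018, -0.0191, 0.0801]
tool_rot: [-0.025, 1.0, 0.007, -0.004]
ft_force: [-12.1, -1.0, 5.9]
grip_width: -0.0002
grasp_force: 5.9
```

At the stop. Back off, lift, and look.

>>> arm_command(
  slide=[
    [1,0,0],
    [2.5,0,0],
    [4,0,0],
    [6,-1,-3],
    [9,-5,-7],
  ],
  spin=[0,0,0,0,0],
  jaw=8.5,
)

```text
clock: 12.38
eef_pos: [0.5196, -0.0726, 0.1492]
tool_rot: [-0.027, 1.0, 0.007, 0.001]
ft_force: [0.6, -1.2, 0.6]
grip_width: 0.0848
grasp_force: 0.0
```

>>> arm_command(
  slide=[
    [1,-5,-3],
    [1,-10,-3],
    [1,-15,-3],
    [1,-19,-3],
    [1,-19,-3],
  ],
  spin=[0,0,0,0,0],
)

```text
clock: 13.0
eef_pos: [0.5195, -0.2674, 0.1764]
tool_rot: [-0.023, 1.0, 0.006, 0.001]
ft_force: [0.9, -0.4, 0.1]
grip_width: 0.0848
grasp_force: 0.0
```

```bash
python3 -c "
from go import *
T=camera('top');S=camera('side');save(S,'s3.png',(180,110,350,310),3)
for c in(T,S):
    p,k=sel(c,[.57,-.06,.081],[.66,.035,.105]); q=p;print(len(q))
    if len(q)>5: print(axis(q),q.min(0),q.max(0))
    p,k=sel(c,[.3,-.33,.045],[.5,-.2,.056]);print('body',len(p),axis(p),p.min(0),p.max(0),k.mean(0))
go([.471,-.262,.18],[.471,-.262,.018])
"
```

```text
132
(array([ 0.618, -0.002,  0.096]), np.float64(95.63776121495204)) [ 0.607 -0.037  0.085] [0.63  0.034 0.102]
body 8 (array([ 0.494, -0.246,  0.05 ]), np.float64(165.8120758827359)) [ 0.487 -0.25   0.046] [ 0.499 -0.244  0.055] [126.125 126.375 120.125]
0
body 479 (array([ 0.453, -0.266,  0.051]), np.float64(0.9937783825740212)) [ 0.412 -0.298  0.045] [ 0.5   -0.229  0.055] [146.175 145.676 144.674]
t 13.1 tcp [ 0.519 -0.264  0.176] psi -177.1516751043637 tilt -0.9999040735187282 w 0.08510703751799235 F [ 0.298  1.224 -0.007]
   [ 4.79  0.48 -0.37]
   [ 4.81  0.26 15.82]
```

View pics/s3.png

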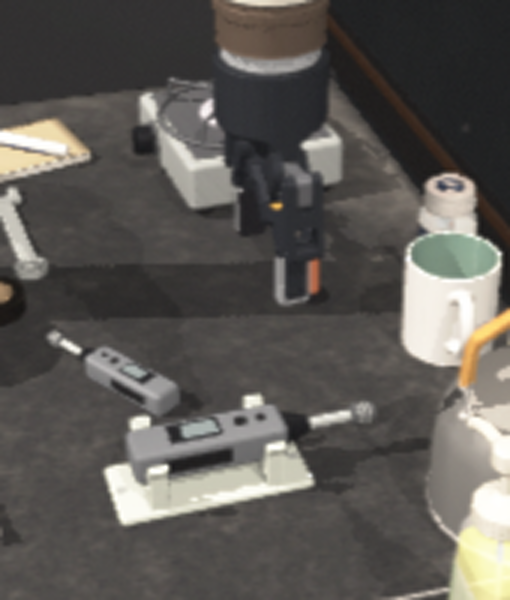

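The lever is at 95.6°, in line with the pipe. The picture shows the detector undisturbed in its cradle at (205,437) with the tip at (365,411). I'll go down to grip it.

>>> arm_command(
  slide=[
    [2.4,0.15,0],
    [4.8,0.3,0],
    [4.8,0.3,2],
    [4.8,0.3,5],
    [4.8,0.3,8],
  ],
  spin=[0.3,0.6,0.6,0.6,0.6],
)

```text
clock: 13.72
eef_pos: [0.4713, -0.261, 0.0962]
tool_rot: [-0.021, 1.0, 0.007, 0.001]
ft_force: [-0.3, 0.2, -0.1]
grip_width: 0.085
grasp_force: 0.0
```

>>> arm_command(
  slide=[
    [0,0,2],
    [0,0,4],
    [0,0,6],
    [0,0,7.9],
    [0,0,7.9],
  ],
  spin=[0,0,0,0,0],
)

```text
clock: 14.35
eef_pos: [0.4696, -0.2592, 0.0162]
tool_rot: [-0.021, 1.0, 0.008, -0.001]
ft_force: [0.2, -0.9, 0.3]
grip_width: 0.085
grasp_force: 0.0
```

```bash
python3 -c "
from go import *
go([.471,-.262,.016])
S=camera('side');save(S,'s4.png',(180,190,350,300),4)"
```

```text
t 14.35 tcp [ 0.47  -0.259  0.016] psi -177.57973537968957 tilt -0.9998716380621729 w 0.08502079757130478 F [ 0.207 -0.892  0.339]
   [-0.12 -0.28  0.01]
```

View pics/s4.png

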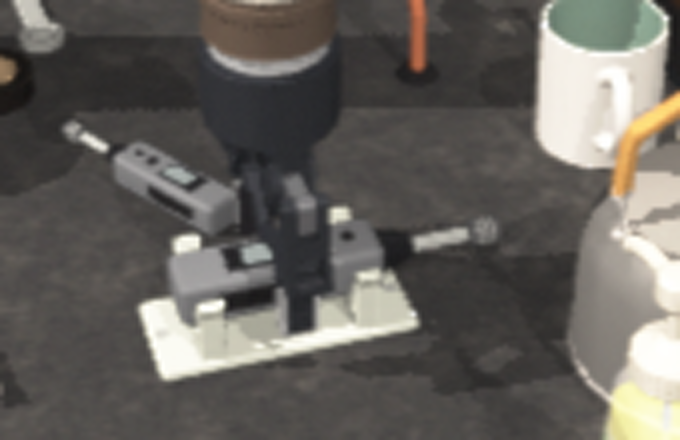

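The picture shows the fingers straddling the body between the saddles (near finger at (300,270)), clear of the look-alike. Now close.

>>> arm_command(
  slide=[
    [-0.1,-0.2,0],
    [-0.1,-0.2,0],
    [-0.1,-0.2,0],
    [-0.1,-0.2,0],
    [-0.1,-0.2,0],
  ],
  spin=[0,0,0,0,0],
  jaw=2.5,
)

```text
clock: 15.02
eef_pos: [0.4721, -0.2635, 0.0181]
tool_rot: [-0.02, 1.0, 0.007, 0.0]
ft_force: [0.1, -0.1, 5.4]
grip_width: 0.0355
grasp_force: 60.7
```

>>> arm_command(
  slide=[
    [0,0,0],
    [0,0,0],
    [0,0,0],
    [0,0,0],
    [0,0,0],
  ],
  spin=[0,0,0,0,0],
)

```text
clock: 15.65
eef_pos: [0.4721, -0.2635, 0.0181]
tool_rot: [-0.02, 1.0, 0.007, 0.0]
ft_force: [0.3, -0.1, 5.6]
grip_width: 0.0353
grasp_force: 60.7
```

>>> arm_command(
  slide=[
    [0,0,-1],
    [0,0,-3],
    [0,0,-6],
    [0,0,-9],
    [0,0,-11],
  ],
  spin=[0,0,0,0,0],
)

```text
clock: 16.27
eef_pos: [0.4715, -0.2648, 0.1285]
tool_rot: [-0.02, 1.0, 0.007, -0.0]
ft_force: [0.4, 1.2, -2.0]
grip_width: 0.0354
grasp_force: 60.0
```

```bash
python3 -c "
from go import *
T=camera('top');S=camera('side');save(S,'s5.png',(180,150,350,300),4)
go()
A=landmark_of(T,'detector_tip');B=landmark_of(S,'detector_tip')
for a in A[:3]:
  for b in B[:3]: print(a['centre'],b['centre'],round(a['confidence'],2),round(b['confidence'],2),tri(T,a['centre'],S,b['centre']))
for c in(T,S):
    p,k=sel(c,[.54,-.3,.11],[.63,-.22,.18]);print('probe',len(p))
    if len(p)>5:
        print(axis(p),p.min(0),p.max(0))
        for lo in (.54,.56,.58,.595):
            m=(p[:,0]>lo)&(p[:,0]<lo+.02);print(lo,m.sum(),np.median(p[m],0),p[m].min(0),p[m].max(0))
"
```

```text
t 16.375 tcp [ 0.473 -0.265  0.13 ] psi -177.71020487606168 tilt -0.9999246147732922 w 0.035394110721252474 F [ 0.358 -0.219 -2.135]
[254.1, 255.4] [306.2, 205.8] 0.86 0.9 [ 0.522 -0.104  0.072]
[254.1, 255.4] [197.3, 220.5] 0.86 0.77 [ 0.374 -0.05   0.014]
[324.8, 170.3] [306.2, 205.8] 0.72 0.9 [ 0.604 -0.26   0.152]
[324.8, 170.3] [197.3, 220.5] 0.72 0.77 [ 0.474 -0.265  0.192]
probe 88
(array([ 0.573, -0.261,  0.152]), np.float64(1.4127537711679565)) [ 0.54  -0.27   0.141] [ 0.602 -0.254  0.161]
0.54 27 [ 0.547 -0.261  0.154] [ 0.54  -0.268  0.147] [ 0.559 -0.255  0.16 ]
0.56 19 [ 0.569 -0.262  0.15 ] [ 0.561 -0.266  0.145] [ 0.578 -0.258  0.155]
0.58 37 [ 0.588 -0.26   0.154] [ 0.58  -0.27   0.141] [ 0.598 -0.254  0.161]
0.595 12 [ 0.598 -0.26   0.154] [ 0.595 -0.266  0.149] [ 0.602 -0.254  0.161]
probe 169
(array([ 0.575, -0.265,  0.153]), np.float64(2.518295814076879)) [ 0.54  -0.273  0.144] [ 0.607 -0.256  0.161]
0.54 52 [ 0.547 -0.268  0.154] [ 0.54  -0.273  0.145] [ 0.559 -0.257  0.161]
0.56 38 [ 0.571 -0.264  0.153] [ 0.56  -0.269  0.147] [ 0.58  -0.26   0.157]
0.58 61 [ 0.591 -0.265  0.153] [ 0.58  -0.27   0.144] [ 0.6   -0.256  0.16 ]
0.595 35 [ 0.6   -0.266  0.154] [ 0.595 -0.27   0.144] [ 0.607 -0.258  0.16 ]
```

View pics/s5.png

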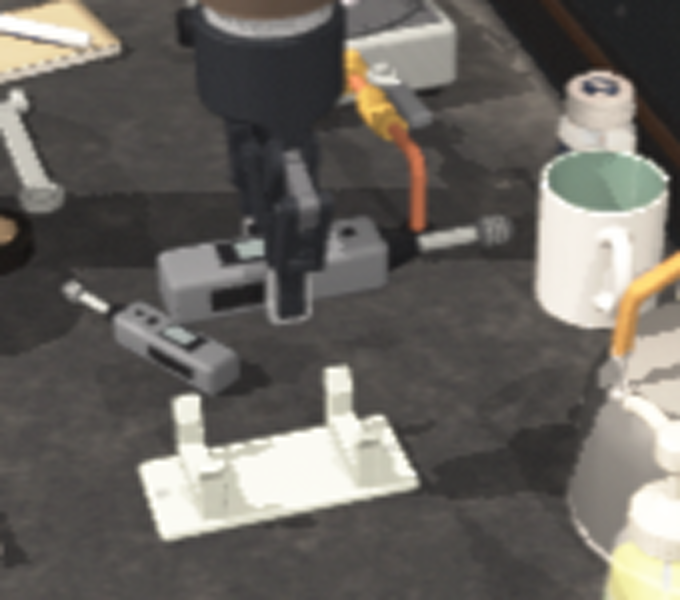

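The picture shows the detector held level with its head at (495,230), the cradle empty, and the lever in line with the pipe.

```bash
python3 -c "
from go import *
go([.42,-.265,.13],[.41,.083,.13],[.41,.083,.039],[.446,.086,.039])"
```

```text
t 16.475 tcp [ 0.471 -0.265  0.127] psi -177.70614511723818 tilt -0.9998947010976649 w 0.035452450367357634 F [ 0.259  0.511 -2.525]
   [ 5.11  0.16 -0.32]
   [ 4.72 34.97  0.18]
   [ 4.71 34.84  9.28]
   [ 1.1  35.    9.28]
```

>>> arm_command(
  slide=[
    [2.5,1,0],
    [5,4,0],
    [5,8,0],
    [5,12,0],
    [4.9,16,0],
  ],
  spin=[0,-1,-2,-3,-3.4],
)

```text
clock: 17.1
eef_pos: [0.4146, -0.1054, 0.128]
tool_rot: [-0.049, 0.999, 0.008, -0.002]
ft_force: [1.0, 1.0, -1.7]
grip_width: 0.0353
grasp_force: 60.1
```

>>> arm_command(
  slide=[
    [0,4,0],
    [0,8,0],
    [0,12,0],
    [0,16,0],
    [0,18.5,0],
  ],
  spin=[0,0,0,0,0],
)

```text
clock: 17.73
eef_pos: [0.3961, 0.0786, 0.1307]
tool_rot: [-0.051, 0.999, 0.007, -0.002]
ft_force: [0.1, -0.6, -1.8]
grip_width: 0.0355
grasp_force: 60.3
```

```bash
python3 -c "
from go import *
go([.41,.083,.13],[.41,.082,.039],[.446,.086,.039])
T=camera('top');S=camera('side')
A=landmark_of(T,'detector_tip');B=landmark_of(S,'detector_tip')
for a in A[:2]:
  for b in B[:2]: print(tri(T,a['centre'],S,b['centre']))
for n in ['union_nut']:
  A=landmark_of(T,n);B=landmark_of(S,n)
  if A and B: print(n,tri(T,A[0]['centre'],S,B[0]['centre']))
for c in(T,S):
    p,k=sel(c,[.475,.05,.13],[.58,.13,.18]);print('probe',len(p))
    if len(p)>5: print(axis(p),p.min(0),p.max(0))
"
```

```text
t 17.725 tcp [0.396 0.079 0.131] psi -174.2068119994878 tilt -0.9998966907661975 w 0.03545437610348351 F [ 0.06  -0.636 -1.838]
   [-1.43  0.29  0.07]
   [-1.44  0.07  9.16]
   [-5.06  0.1   9.15]
[ 0.434 -0.059  0.234]
[ 0.378 -0.047  0.012]
[0.524 0.094 0.158]
[ 0.475  0.121 -0.09 ]
union_nut [0.608 0.098 0.069]
probe 31
(array([0.52 , 0.09 , 0.155]), np.float64(102.5790320351198)) [0.512 0.082 0.149] [0.526 0.097 0.161]
probe 82
(array([0.505, 0.088, 0.151]), np.float64(4.419927354267088)) [0.475 0.079 0.141] [0.529 0.096 0.158]
```

>>> arm_command(
  slide=[
    [0,0.3,2],
    [0,0.3,4],
    [0,0.3,6],
    [0,0.3,8],
    [0,0.3,9.1],
  ],
  spin=[0,0,0,0,0],
)

```text
clock: 18.65
eef_pos: [0.3967, 0.0805, 0.04]
tool_rot: [-0.049, 0.999, 0.007, -0.001]
ft_force: [0.3, 0.3, -1.9]
grip_width: 0.0353
grasp_force: 60.4
```

>>> arm_command(
  slide=[
    [-1,0,0],
    [-2,0,0],
    [-3,0,0],
    [-3,0,0],
    [-3,0,0],
  ],
  spin=[0,0,0,0,0],
)

```text
clock: 19.27
eef_pos: [0.427, 0.0846, 0.0411]
tool_rot: [-0.05, 0.999, 0.007, -0.0]
ft_force: [-0.0, -0.3, -1.6]
grip_width: 0.0353
grasp_force: 60.4
```

```bash
python3 -c "
from go import *
T=camera('top');S=camera('side');save(T,'t6.png',(150,130,270,250),3);save(S,'s6.png',(180,110,350,230),4)
go([.446,.086,.039])
for c in(T,S):
    p,k=sel(c,[.535,.06,.03],[.58,.125,.085]);print('head',len(p))
    if len(p)>5: print(np.median(p,0),p.min(0),p.max(0))
    p,k=sel(c,[.58,.07,.03],[.64,.13,.085]);print('nut',len(p))
    if len(p)>5: print(np.median(p,0),p.min(0),p.max(0))
import glob
a=cv2.imread('pics/t6.png');b=cv2.imread('pics/s6.png');b=cv2.resize(b,(510,360));cv2.imwrite('pics/c6.png',np.hstack([a[:360,:290],b]))
"
```

```text
t 19.375 tcp [0.427 0.085 0.041] psi -174.29171452879314 tilt -0.9999000308429422 w 0.03553319131414795 F [ 0.143 -0.138 -1.658]
   [-1.94 -0.05  0.21]
head 16
[0.554 0.094 0.066] [0.548 0.089 0.057] [0.557 0.101 0.073]
nut 123
[0.608 0.1   0.068] [0.595 0.07  0.05 ] [0.625 0.13  0.08 ]
head 42
[0.549 0.091 0.063] [0.535 0.084 0.055] [0.561 0.099 0.07 ]
nut 95
[0.609 0.093 0.066] [0.596 0.07  0.044] [0.623 0.13  0.077]
```

View pics/c6.png

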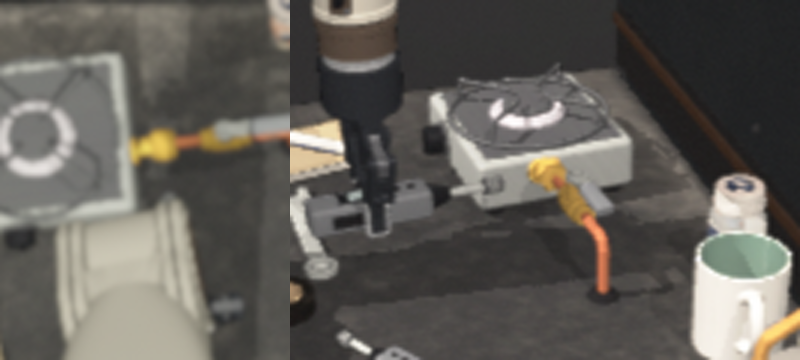

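The top crop shows the nut at (160,145). The side crop shows the head at (493,184), about 5 cm short of the nut at (545,172) and aligned with it. I'll go forward the last 1.9 cm and hold.

>>> arm_command(
  slide=[
    [-0.5,0.1,0.1],
    [-1,0.2,0.2],
    [-1.5,0.2,0.2],
    [-1.9,0.2,0.2],
    [-1.9,0.2,0.2],
  ],
  spin=[0,0,0,0,0],
)

```text
clock: 20.0
eef_pos: [0.4463, 0.0885, 0.0391]
tool_rot: [-0.05, 0.999, 0.007, -0.0]
ft_force: [0.2, -0.6, -1.9]
grip_width: 0.0354
grasp_force: 60.4
```

```bash
python3 -c "
from go import *
T=camera('top');S=camera('side')
go()
for c in(T,S):
    p,k=sel(c,[.545,.06,.03],[.592,.125,.085]);print('head',len(p))
    if len(p)>5: print(np.median(p,0),p.min(0),p.max(0))
A=landmark_of(S,'detector_tip');B=landmark_of(S,'union_nut');Tn=landmark_of(T,'union_nut')
print([onplane(S,*a['centre'],.06) for a in A[:2]],[onplane(S,*a['centre'],.06) for a in B[:1]],[onplane(T,*a['centre'],.06) for a in Tn[:1]])
"
```

```text
t 20.1 tcp [0.446 0.088 0.039] psi -174.30435060475745 tilt -0.999899083047962 w 0.03527724759933733 F [-0.447  0.437 -1.912]
head 3
head 52
[0.566 0.096 0.061] [0.547 0.091 0.051] [0.58  0.106 0.067]
[array([0.58 , 0.109, 0.06 ]), array([ 0.376, -0.118,  0.06 ])] [array([0.616, 0.107, 0.06 ])] [array([0.602, 0.104, 0.06 ])]
```

Tip is about 29 mm from the nut's centre and on axis. Hold about 4 s.

>>> arm_command(
  slide=[
    [0,0,0],
    [0,0,0],
    [0,0,0],
    [0,0,0],
    [0,0,0],
  ],
  spin=[0,0,0,0,0],
)

```text
clock: 20.88
eef_pos: [0.4459, 0.0885, 0.0391]
tool_rot: [-0.05, 0.999, 0.007, -0.0]
ft_force: [0.1, -0.3, -2.2]
grip_width: 0.0352
grasp_force: 60.4
```

>>> arm_command(
  slide=[
    [0,0,0],
    [0,0,0],
    [0,0,0],
    [0,0,0],
    [0,0,0],
  ],
  spin=[0,0,0,0,0],
)

```text
clock: 21.5
eef_pos: [0.4459, 0.0885, 0.0391]
tool_rot: [-0.05, 0.999, 0.007, -0.0]
ft_force: [-0.3, 0.0, -1.3]
grip_width: 0.0354
grasp_force: 60.4
```

>>> arm_command(
  slide=[
    [0,0,0],
    [0,0,0],
    [0,0,0],
    [0,0,0],
    [0,0,0],
  ],
  spin=[0,0,0,0,0],
)

```text
clock: 22.12
eef_pos: [0.4459, 0.0884, 0.0391]
tool_rot: [-0.05, 0.999, 0.007, -0.0]
ft_force: [-0.1, 0.3, -0.9]
grip_width: 0.0356
grasp_force: 60.4
```

>>> arm_command(
  slide=[
    [0,0,0],
    [0,0,0],
    [0,0,0],
    [0,0,0],
    [0,0,0],
  ],
  spin=[0,0,0,0,0],
)

```text
clock: 22.75
eef_pos: [0.4459, 0.0885, 0.0391]
tool_rot: [-0.05, 0.999, 0.007, -0.0]
ft_force: [0.6, -0.3, -1.3]
grip_width: 0.0351
grasp_force: 60.4
```

>>> arm_command(
  slide=[
    [0,0,0],
    [0,0,0],
    [0,0,0],
    [0,0,0],
    [0,0,0],
  ],
  spin=[0,0,0,0,0],
)

```text
clock: 23.38
eef_pos: [0.4459, 0.0885, 0.0391]
tool_rot: [-0.05, 0.999, 0.007, -0.0]
ft_force: [0.3, -0.2, -2.6]
grip_width: 0.0351
grasp_force: 60.4
```

>>> arm_command(
  slide=[
    [0,0,0],
    [0,0,0],
    [0,0,0],
    [0,0,0],
    [0,0,0],
  ],
  spin=[0,0,0,0,0],
)

```text
clock: 24.0
eef_pos: [0.4459, 0.0884, 0.0391]
tool_rot: [-0.05, 0.999, 0.007, -0.0]
ft_force: [-0.1, -0.2, -1.6]
grip_width: 0.0353
grasp_force: 60.4
```

```bash
python3 -c "
from go import *
T=camera('top');S=camera('side');go()
# alignment check in detector axes: head & nut lateral midpoints, both views
a=np.radians(5.7);ex=np.array([np.cos(a),np.sin(a)]);ey=np.array([-np.sin(a),np.cos(a)])
p,k=sel(S,[.56,.06,.03],[.59,.125,.085]);print('head lat',(p[:,:2]@ey).min(),(p[:,:2]@ey).max(),'ax max',(p[:,:2]@ex).max())
for c in(T,S):
    p,k=sel(c,[.59,.07,.045],[.64,.125,.085]);s=k.max(1)-k.min(1);p=p[s>70];l=p[:,:2]@ey;x=p[:,:2]@ex
    for b in np.arange(.02,.075,.005):
        m=(l>b)&(l<b+.005)
        if m.sum(): print(round(b,3),m.sum(),x[m].min(),x[m].max(),p[m,2].max())
"
```

```text
t 24.1 tcp [0.446 0.088 0.039] psi -174.29897941364763 tilt -0.999898858724055 w 0.035186826934064094 F [-0.301 -0.765 -1.32 ]
head lat 0.03233905513072809 0.049819909960155825 ax max 0.5865500546865902
0.02 6 0.6133126650106472 0.6194237004346074 0.06764840212766718
0.025 11 0.6044404773182132 0.6247785711585614 0.0744211315902993
0.03 14 0.6024442723209977 0.6245959249132541 0.07791937404650329
0.035 18 0.6026680315507298 0.6305293895711235 0.07848950105711662
0.04 17 0.6028156571905242 0.6318614718533381 0.07759381895279659
0.045 13 0.6018072714838365 0.6268902957600241 0.07957966050317711
0.05 9 0.6035115467039229 0.6236904230406427 0.07278336574578413
0.055 10 0.6080698738409058 0.6227051288065293 0.0709078457814953
0.06 6 0.6112537787221337 0.6230420361221151 0.07211801677419054
0.02 3 0.6161203072397549 0.6243404646449311 0.06447920649515952
0.025 20 0.6058198438755489 0.6273047035623875 0.07213674076890132
0.03 25 0.6071833757261097 0.6288252757956174 0.0756680234874983
0.035 8 0.6049619660871465 0.6245309425199683 0.07710002157701841
0.04 9 0.6068705380991951 0.6265422379543876 0.07387511724697782
0.045 8 0.6052967228156537 0.625243021541286 0.07530893611978061
0.05 1 0.6073378711835641 0.6073378711835641 0.06349307350598415
0.055 1 0.6096768385563437 0.6096768385563437 0.06329479687630915
0.06 2 0.6154272885505944 0.6207854989266078 0.06939074410568762
```

Head and nut are 2 mm apart laterally with a 31 mm tip-to-centre distance, well within bounds. Now retreat and return.

>>> arm_command(
  slide=[
    [2,0,0],
    [4.5,0,0],
    [4.9,0,-3],
    [4.9,0,-6],
    [4.9,0,-9.3],
  ],
  spin=[0,0,0,0,0],
)

```text
clock: 24.72
eef_pos: [0.3968, 0.0822, 0.1329]
tool_rot: [-0.05, 0.999, 0.007, -0.0]
ft_force: [1.2, 0.4, -2.2]
grip_width: 0.0351
grasp_force: 60.3
```

>>> arm_command(
  slide=[
    [0,-4,0],
    [0,-8,0],
    [0,-12,0],
    [0,-16,0],
    [0,-18.5,0],
  ],
  spin=[0,0,0,0,0],
)

```text
clock: 25.35
eef_pos: [0.4157, -0.1035, 0.1295]
tool_rot: [-0.049, 0.999, 0.007, -0.0]
ft_force: [-0.7, -0.1, -2.2]
grip_width: 0.0349
grasp_force: 60.5
```

>>> arm_command(
  slide=[
    [0,-4,0],
    [0,-8,0],
    [0,-12,0],
    [-2,-15.5,0],
    [-4,-16,0],
  ],
  spin=[1,2,3,3.4,3.4],
)

```text
clock: 25.98
eef_pos: [0.4718, -0.2595, 0.127]
tool_rot: [-0.018, 1.0, 0.007, -0.0]
ft_force: [1.0, -0.2, -1.4]
grip_width: 0.0349
grasp_force: 60.5
```

```bash
python3 -c "
from go import *
go([.472,-.2635,.13],[.472,-.2635,.05],[.472,-.2635,.0185])"
```

```text
t 25.975 tcp [ 0.472 -0.26   0.127] psi -177.91171220289317 tilt -0.999909701779364 w 0.03488147121609204 F [ 1.035 -0.201 -1.385]
   [-0.   -0.39 -0.3 ]
   [-0.01 -0.5   7.7 ]
   [-0.01 -0.54 10.85]
```

>>> arm_command(
  slide=[
    [0,-0.4,2],
    [0,-0.4,4.5],
    [0,-0.4,7],
    [0,-0.4,7.5],
    [0,-0.4,7.5],
  ],
  spin=[0,0,0,0,0],
)

```text
clock: 26.6
eef_pos: [0.4714, -0.26, 0.0523]
tool_rot: [-0.02, 1.0, 0.007, -0.001]
ft_force: [0.9, -0.2, -0.9]
grip_width: 0.0352
grasp_force: 60.6
```

```bash
python3 -c "
from go import *
go([.472,-.2635,.0185])
S=camera('side');save(S,'s7.png',(180,190,350,300),4);go([.472,-.2635,.0185])"
```

```text
t 26.6 tcp [ 0.471 -0.26   0.052] psi -177.6975181051097 tilt -0.9998966433949096 w 0.03519204009065411 F [ 0.915 -0.153 -0.93 ]
   [-0.05 -0.41  3.37]
t 26.65 tcp [ 0.472 -0.26   0.053] psi -177.70040721521883 tilt -0.9999075148508337 w 0.03548668051733325 F [ 0.338 -0.825 -0.426]
   [ 0.01 -0.37  3.44]
```

View pics/s7.png

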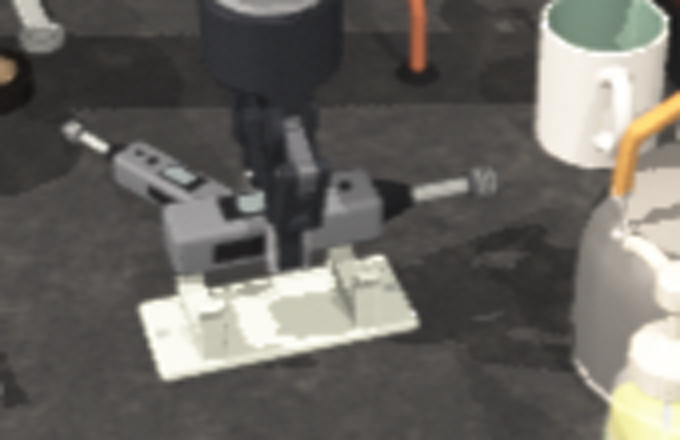

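The picture shows the detector directly over the cradle, in line with it. Shift 3.5 mm sideways, then lower.

>>> arm_command(
  slide=[
    [0,-0.35,0],
    [0,-0.35,0.6],
    [0,-0.35,1.2],
    [0,-0.35,1.8],
    [0,-0.35,2.2],
  ],
  spin=[0,0,0,0,0],
)

```text
clock: 27.28
eef_pos: [0.4711, -0.2629, 0.0294]
tool_rot: [-0.02, 1.0, 0.007, -0.001]
ft_force: [-0.5, -0.1, -2.6]
grip_width: 0.0354
grasp_force: 60.6
```

>>> arm_command(
  slide=[
    [0,0,0.3],
    [0,0,0.6],
    [0,0,0.9],
    [0,0,1.15],
    [0,0,1.15],
  ],
  spin=[0,0,0,0,0],
)

```text
clock: 27.9
eef_pos: [0.4715, -0.2629, 0.0185]
tool_rot: [-0.02, 1.0, 0.007, -0.001]
ft_force: [-0.3, -0.1, -1.6]
grip_width: 0.0355
grasp_force: 60.6
```

>>> arm_command(
  slide=[
    [0,0,0.1],
    [0,0,0.1],
    [0,0,0.15],
    [0,0,0.15],
    [0,0,0.15],
  ],
  spin=[0,0,0,0,0],
)

```text
clock: 28.52
eef_pos: [0.4716, -0.263, 0.0181]
tool_rot: [-0.02, 1.0, 0.007, -0.0]
ft_force: [-2.4, 2.2, 5.8]
grip_width: 0.0354
grasp_force: 61.8
```

>>> arm_command(
  slide=[
    [0,0,0],
    [0,0,0],
    [0,0,0],
    [0,0,0],
    [0,0,0],
  ],
  spin=[0,0,0,0,0],
  jaw=8.2,
)

```text
clock: 29.15
eef_pos: [0.4715, -0.263, 0.017]
tool_rot: [-0.02, 1.0, 0.007, -0.0]
ft_force: [0.2, 0.5, -0.0]
grip_width: 0.0819
grasp_force: 0.0
```

>>> arm_command(
  slide=[
    [0,0,-1],
    [0,0,-3],
    [0,0,-6],
    [0,0,-10],
    [0,0,-14],
  ],
  spin=[0,0,0,0,0],
)

```text
clock: 29.78
eef_pos: [0.4716, -0.2649, 0.159]
tool_rot: [-0.02, 1.0, 0.007, -0.0]
ft_force: [1.3, -0.1, -0.2]
grip_width: 0.0819
grasp_force: 0.0
```

>>> arm_command(
  slide=[
    [4,0,0],
    [8,0,0],
    [12,0,0],
    [12,0,0],
    [12,0,0],
  ],
  spin=[0,0,0,0,0],
)

```text
clock: 30.4
eef_pos: [0.3525, -0.2702, 0.158]
tool_rot: [-0.02, 1.0, 0.006, 0.001]
ft_force: [0.8, 0.2, 0.6]
grip_width: 0.082
grasp_force: 0.0
```

```bash
python3 -c "
from go import *
T=camera('top');S=camera('side');save(S,'s8.png',(180,110,350,310),3);go()
for c in(T,S):
    p,k=sel(c,[.36,-.33,.044],[.54,-.2,.06]); print('body',len(p),axis(p),p.min(0),p.max(0))
    p,k=sel(c,[.535,-.3,.025],[.64,-.22,.06]); print('probe',len(p),axis(p),p.min(0),p.max(0))
    p,k=sel(c,[.57,-.06,.081],[.66,.035,.105]);print('lever',len(p),axis(p)if len(p)>5 else '')
"
```

```text
t 30.5 tcp [ 0.353 -0.27   0.158] psi -177.66152203206903 tilt -0.999910385012586 w 0.08195070786419303 F [-0.332  0.807 -0.849]
body 503 (array([ 0.471, -0.263,  0.051]), np.float64(2.3368595907274994)) [ 0.409 -0.297  0.044] [ 0.54  -0.227  0.06 ]
probe 89 (array([ 0.57 , -0.259,  0.042]), np.float64(2.14066823668756)) [ 0.535 -0.269  0.033] [ 0.602 -0.25   0.052]
lever 133 (array([ 0.618, -0.002,  0.096]), np.float64(95.67000284315223))
body 707 (array([ 0.472, -0.267,  0.05 ]), np.float64(1.976118950995641)) [ 0.412 -0.298  0.044] [ 0.54  -0.227  0.055]
probe 167 (array([ 0.57 , -0.263,  0.041]), np.float64(3.146701900005411)) [ 0.536 -0.271  0.03 ] [ 0.605 -0.253  0.049]
lever 110 (array([ 0.62 , -0.006,  0.094]), np.float64(96.34626073892424))
```

View pics/s8.png

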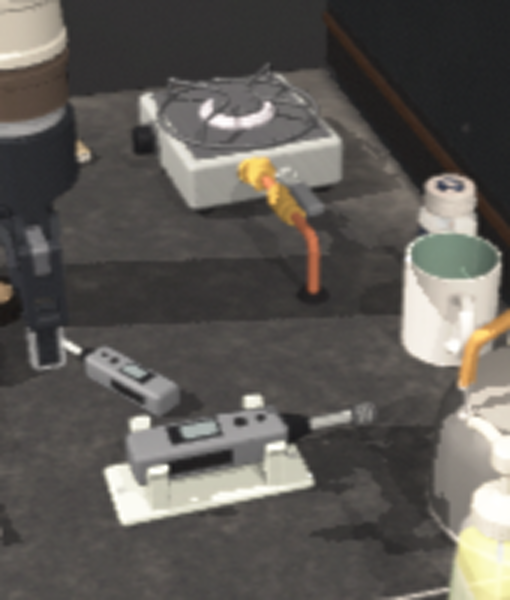

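The picture shows the detector seated in the cradle at (205,440) as before, the lever in line at (305,197), and the gripper clear. Handing in.

```bash
python3 -c "
from workcell import *
print(job_done())"
```

```text
the job is handed in; nothing more can be done
None
```

I turned the tap fully on, held the detector still about 30 mm from the nut's centre for about 4 s, laid it back in its cradle the same way round and handed the job in at about 31 s; `job_done()` gave no verdict.

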